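# Slide the dish of nuts through the gap to the back stop

## Robot

A 6-joint arm with a two-finger parallel gripper is mounted at the origin on the work surface. World frame = base frame: x ahead of the robot, y to its left, z up, the work surface at z = 0. Lengths are in m, angles in degrees, forces in N, time in s.
With the tool pointing down it reaches from about 0.35 to 0.725 m from the base axis. Payload 6 kg.
Tool frame: the origin (TCP) lies on the mounting face of the last link; the fingertips stand 173 mm ahead of it and the grasp point (between the pads) lies 155 mm ahead of it (env.nose_length is the z of the fingertips in the tool frame, in m); z points along the fingers, y is the direction in which the jaws open and shut (so a half turn about z gives the same grasp; the last joint's range is limited). The gripper opens to 85 mm and grips with 20 to 120 N. Pads are 22 mm wide; open, the fingers measure 114 mm over their backs; the gripper's body (76 mm by 85 mm) begins 54 mm behind the grasp point. The pads swing forward as they close: fully open they stand 13 mm farther back than shut.
Start: joints at [90.453, 2.303, 4.859, 0, -92.561, -19.12], TCP at [0.192, 0.568, 0.405] pointing down, gripper open.
Joint ranges: [-146.85, 146.85], [-73.84, 115.35], [-62.03, 85.46], [-188.31, 113.3], [-161.28, -10.13], [-171.36, 171.36]. Speed limits (degrees/s): [147.25, 147.25, 172.46, 180, 180, 180].

## Interface

Orientations are given as [roll, pitch, yaw] about the fixed x, y, z axes, in that order (R = Rz(yaw) Ry(pitch) Rx(roll)).
In Python, from rig import env gives the robot as it stands. The module is installed in compiled form; this text tells all that it offers.
- The arm moves only by the tool apply_moves, never from a script. Its argument "moves" is a list of rows, each an object with "dp": the shift along the tool's x, y, z in cm, a list of three; "yaw": the turn about the tool's z in rad; "claw": the closure, from 0 (fully open) to 1 (shut). A call has 1 to 10 rows; each row shifts and turns the commanded pose from where the row before left it, along the tool's axes as they then stand; what a row does not reach is not made up. A row lasts 1/12 s, in which the tool goes at most 41.7 mm and 7.16 degrees, less where a joint would pass 70% of its speed; a pose out of reach is approached as far as the arm can. A call is refused whole if a number of a shift passes 4.17 or a number of a turn 0.125, either way. A call with a gripper value outside its range is refused whole. The fingers move at their own pace and stop on an object; "newtons" is the grip in N (left out, the last holds). Time passes only in rows, so rows that do not move let the fingers close. It gives the time, the measured TCP pose, the force and the opening at its end, in the units of the state.
- env.sense(): the state, without advancing time (a new reading comes with each control period).
- env.grab_frame(name): name is "scene" or "side" or "wrist"; returns a dict with "color" (420x560x3 uint8, red, green, blue), "intrinsics" (3x3 intrinsics, pixels), "camera_from_world" (4x4, takes a point from world to camera coordinates); the wrist camera has in their place "tool_from_camera" (4x4, takes a point from camera to tool coordinates, whose origin is the TCP and whose axes are the flange's). Camera axes: x right, y down, z forward; pixel columns grow to the right and rows downward; lengths in m; the calibration is good to about 2 mm. The wrist camera is an equidistant fisheye: a pixel r from the principal point sees the ray r / f radians off the axis. A picture is of the moment at which its call begins: read the wrist's pose just before it. There is no depth.
- env.job_done(): hands the job in, once; it reports no verdict.
The state is a dict: "t": time; "joints": joint angles; "dq": joint speeds; "tau": joint torques, N m; "tcp_pos": TCP position; "eef_rot": TCP orientation; "ft_force": force on the tool from outside, world axes, zero at the start; "ft_torque": the same for the moment, N m; "finger_gap": finger opening in m.
Only numpy, scipy, OpenCV 4.12 (cv2) and the standard library are available. Lean on these libraries where they do the work, as an engineer would, in place of code of your own. Each camera call takes 0.05 s, during which the arm holds its last target.

## Task

Without lifting it, push the heaped dish of hex nuts along the steel plate, through the narrow gap between the two fixed magnetic bases and out the far side, until it rests against the back stop bar, straight behind the gap. Keep the dish flat on the plate so that no nut spills, leave the calipers case, the spool and the acrylic cube where they are, and finish with the hand clear of everything.

Things in the scene. Friction and masses are not known exactly. Their poses are not given: they have to be found in the camera images.
- fixture: Fixed steel plate carrying two magnetic bases and a back stop bar. Origin: middle of the gap between the bases, on the plate's underside (at shelf level); z up. Own +x: the way to push the dish; own y: across the gap. Plate 4 mm thick (top at z = 4 mm), x -220 to +140, y -105 to +105 mm.
- gap (a point): Middle of the gap, on the plate's top; axes as the fixture. The two grey box-shaped magnetic bases, each 44 mm (x) by 40 mm (y) by 38 mm high above the plate, are centred at x = 0 with inner faces at y = +48.5 and -48.5 mm: the gap is 97 mm wide and 44 mm long. Small black knobs stick out 8 mm from their +x faces.
- stop (a point): Middle of the near face of the back stop, on the plate's top, 125 mm beyond the middle of the gap; axes as the fixture. The stop is a dark steel bar 150 mm long across y, 20 mm high above the plate.
- dish: Loose round white ceramic dish, upright wall, 90 mm across, 28 mm high, heaped with steel nuts (acts as one solid disc), 0.3 to 0.55 kg. Origin: centre of underside; z up, yaw means nothing. Starts flat on the plate 120 to 150 mm before the gap's middle (-x side), up to 35 mm to either side. Stays where left. Against the stop its origin is 80 mm beyond the gap's middle.
- case: Bystander: loose grey hard calipers case with a steel latch, 235 by 90 by 28 mm high, lying on the shelf beside the plate. Origin: centre of its underside, long side along its x.
- spool: Bystander: loose empty teal spool standing upright on the shelf beside the plate, 60 mm across, 50 mm high. Origin: centre of its underside.
- cube: Bystander: loose clear acrylic cube, 40 mm, on the shelf beside the plate. Origin: centre of its underside.
Things that resemble listed ones, but are neither listed nor needed, are in the scene too. There is more than one size of the dish; the job needs the middle-sized.

How it is judged (in metres and radians):
On the way:
1. the dish is between the two magnetic bases, flat on the plate (x of dish in the frame of fixture between -0.015 and 0.015 m and y of dish in the frame of fixture between -0.008 and 0.008 m and z of dish in the frame of fixture below 0.009 m).
At the end, for the whole second after the job is handed in: The dish stands at rest flat on the plate beyond the gap, touching the back stop or within 7 mm of it, its centre within 22 mm of the gap's middle line; case, spool and cube are within 15 mm of where they were (x of dish in the frame of fixture between 0.073 and 0.085 m and y of dish in the frame of fixture between -0.022 and 0.022 m and z of dish in the frame of fixture below 0.007 m and angle between dish's own z axis and vertical below 0.05 rad and linear speed of dish below 0.01 m/s and distance of each of case, spool, cube from where it was at the start of the episode below 0.015 m).
It fails at once if the dish is lifted more than 6 mm off the plate (z of dish in the frame of fixture above 0.01 m).
It fails at once if the dish is tipped more than 0.15 rad (angle between dish's own z axis and vertical above 0.15 rad).
It fails at once if the calipers case is moved more than 15 mm (distance of case from where it was at the start of the episode above 0.015 m).
It fails at once if the spool is moved more than 15 mm (distance of spool from where it was at the start of the episode above 0.015 m).
It fails at once if the cube is moved more than 15 mm (distance of cube from where it was at the start of the episode above 0.015 m).
It also fails if it takes over 48 s, if anything falls off the work surface, if the arm or the gripper's body presses on something with over 40 N, if the wrist force passes 120 N, or if a joint passes its speed limit or range.

## Working session

There is one attempt and no reset: what is moved stays moved. The work goes in short steps, Python scripts to look and compute and a tool call to move; the robot and the scene stay as the last step left them, time stands still between calls to the robot, and variables do not carry over. Pictures are saved under pics/ and viewed, and the job is handed in when it is done.

Besides the shell and the picture viewer there is one more tool, called as name(argument=value, ...), one argument or row to a line, values as JSON. apply_moves: Moves the arm, as the interface text tells. Its arguments: {"type":"object","properties":{"moves":{"type":"array"},"newtons":{"type":"number"}},"required":["moves"]}

```bash
mkdir -p pics; ls
python3 - <<'E'
from rig import env
import cv2,numpy as np,pickle
s=env.sense();print(s)
d={}
for n in("scene","side","wrist"):
    f=env.grab_frame(n);d[n]=f
    cv2.imwrite(f"pics/{n}0.png",f["color"][:,:,::-1])
    print(n,{k:np.round(v,4).tolist() for k,v in f.items() if k!="color"})
d["s"]=s
pickle.dump(d,open("f0.pkl","wb"))
E
```

```text
pics
{'t': 0.0, 'joints': array([ 9.04533628e+01,  2.33802362e+00,  4.80122469e+00, -2.69054465e-02,
       -9.25626814e+01, -1.91185439e+01]), 'dq': array([ 0.06044592,  0.01631076,  0.02859774,  0.04505522,  0.03701287,
       -0.13693986]), 'tau': array([-2.01351663e-04, -3.68217552e+01,  3.47425497e+01,  6.93233907e+00,
       -5.38350432e-03,  3.78094398e-06]), 'tcp_pos': array([0.19192678, 0.56844373, 0.40367311]), 'eef_rot': array([ 1.79897203e+02, -7.18412496e-03, -1.86639949e+01]), 'ft_force': array([-0.18029148,  0.55278992, -0.36089521]), 'ft_torque': array([-0.03769559,  0.04778236,  0.002324  ]), 'finger_gap': 0.08531453220314278}
scene {'intrinsics': [[417.0963, 0.0, 281.5528], [0.0, 417.0963, 214.5948], [0.0, 0.0, 1.0]], 'camera_from_world': [[0.7802, 0.6253, 0.0188, -0.4469], [0.44, -0.5271, -0.727, -0.2399], [-0.4446, 0.5755, -0.6864, 1.2562], [0.0, 0.0, 0.0, 1.0]]}
side {'intrinsics': [[501.7063, 0.0, 279.3519], [0.0, 501.7063, 206.1423], [0.0, 0.0, 1.0]], 'camera_from_world': [[0.7136, -0.7002, 0.0206, -0.442], [-0.372, -0.4037, -0.8359, 0.2378], [0.5936, 0.5888, -0.5485, 0.6324], [0.0, 0.0, 0.0, 1.0]]}
wrist {'intrinsics': [[325.1923, 0.0, 277.2206], [0.0, 325.1923, 211.0466], [0.0, 0.0, 1.0]], 'tool_from_camera': [[0.0009, -0.9574, -0.2888, 0.0734], [1.0, 0.0007, 0.0007, -0.0007], [-0.0004, -0.2888, 0.9574, 0.0315], [0.0, 0.0, 0.0, 1.0]]}
```

View pics/scene0.png

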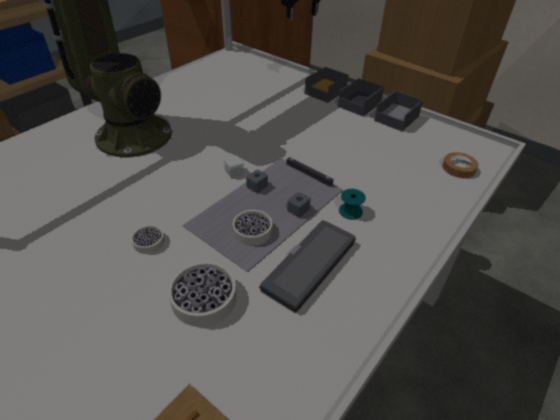

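View pics/side0.png

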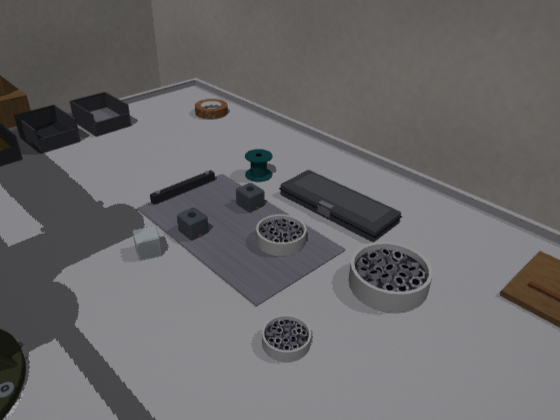

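View pics/wrist0.png

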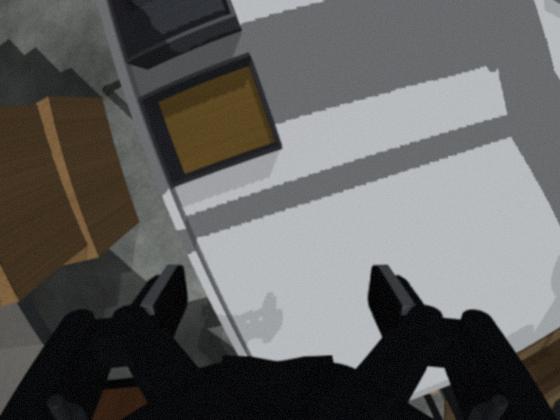

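The candidates for the dish, as scene / side pixels:
- Small dish: (148,238) / (287,337), standing off the plate.
- Middle dish: (253,227) / (281,233), on the plate.
- Large dish: (203,292) / (390,275), standing off the plate.

I choose the middle one. Next I'll check it in a close crop.

Run:
```python
import cv2,pickle,numpy as np
d=pickle.load(open("f0.pkl","rb"))
a=d["scene"]["color"][145:275,175:375,::-1]
b=d["side"]["color"][150:300,120:350,::-1]
cv2.imwrite("pics/c1.png",cv2.resize(a,None,fx=4,fy=4,interpolation=cv2.INTER_CUBIC))
cv2.imwrite("pics/c2.png",cv2.resize(b,None,fx=3.4,fy=3.4,interpolation=cv2.INTER_CUBIC))
```

```text
(no output)
```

View pics/c1.png

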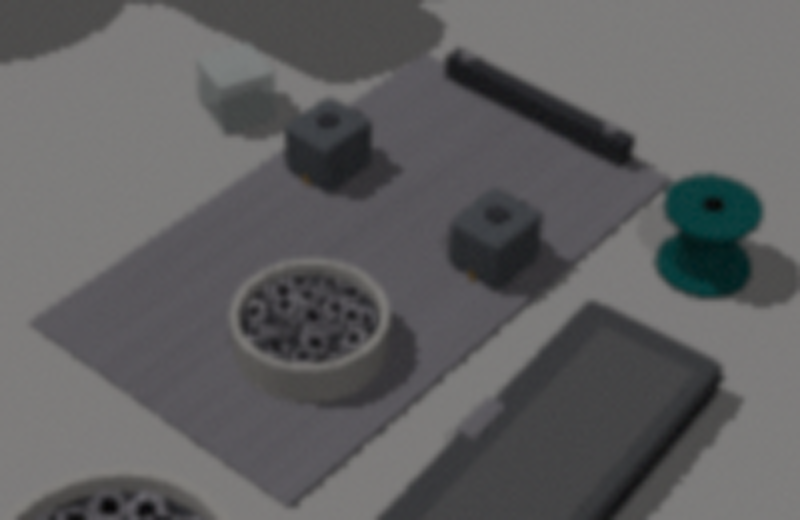

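View pics/c2.png

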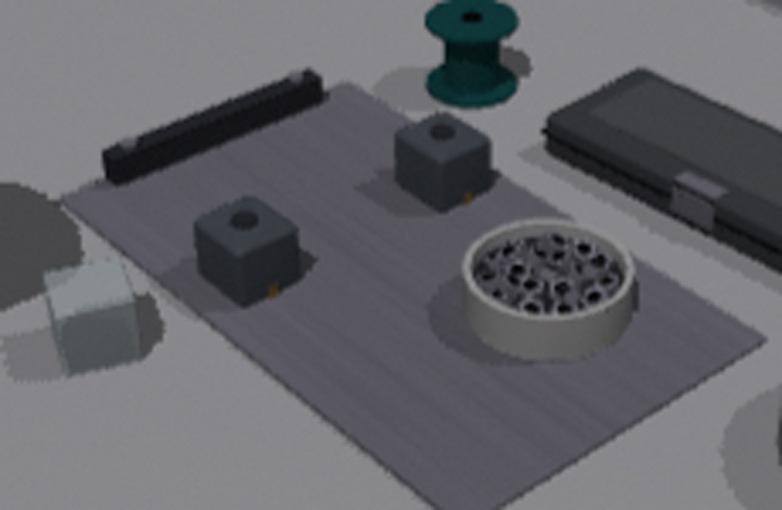

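```bash
cat > h.py <<'E'
import numpy as np,cv2
def cast(f,px,z):
    px=np.atleast_2d(np.array(px,float));K=f["intrinsics"];T=f["camera_from_world"]
    c=-T[:3,:3].T@T[:3,3]
    r=np.c_[(px-K[:2,2])/K[0,0],np.ones(len(px))]@T[:3,:3]
    return (c+r*((z-c[2])/r[:,2])[:,None])
def circ(p,R=None):
    A=np.c_[2*p[:,:2],np.ones(len(p))];s=np.linalg.lstsq(A,(p[:,:2]**2).sum(1),rcond=None)[0]
    return s[:2],np.sqrt(s[2]+s[0]**2+s[1]**2)
E
python3 - <<'E'
import pickle;from h import *
d=pickle.load(open("f0.pkl","rb"))
np.set_printoptions(precision=4,suppress=True)
S=lambda p:np.array(p)/4+[175,145]-.375
D=lambda p:np.array(p)/3.4+[120,150]-.35
views={"scene":dict(corner=S([[32,323],[292,505],[668,182],[430,55]]),
 baseL=S([[286,144],[330,160],[372,127],[329,98]]),baseR=S([[451,232],[499,252],[541,216],[497,188]]),
 rim=S([[229,316],[248,280],[280,264],[310,258],[350,267],[380,288],[391,320]])),
"side":dict(corner=D([[490,510],[767,340],[348,82],[62,202]]),
 baseL=D([[244,250],[298,238],[250,196],[196,226]]),baseR=D([[442,160],[490,150],[440,113],[396,141]]),
 rim=D([[464,270],[480,240],[510,225],[550,220],[590,226],[622,244],[635,270]]))}
for n,v in views.items():
    f=d[n];c=cast(f,v["corner"],.004)[:,:2]
    print(n,"corners",c.tolist(),"edges",np.linalg.norm(c-np.roll(c,-1,0),axis=1))
    # order NL,NR,FR,FL ; NL is +y
    ref=np.array([[-.22,.105],[-.22,-.105],[.14,-.105],[.14,.105]])
    w=slice(1,4) if n=="side" else slice(0,4)
    a,b=ref[w],c[w];H=(a-a.mean(0)).T@(b-b.mean(0));U,_,V=np.linalg.svd(H)
    R=V.T@np.diag([1,np.sign(np.linalg.det(V.T@U.T))])@U.T;t=b.mean(0)-R@a.mean(0)
    print("fix",t,np.degrees(np.arctan2(R[1,0],R[0,0])),"res",(b-a@R.T-t).tolist())
    L=cast(f,v["baseL"],.042)[:,:2];Q=cast(f,v["baseR"],.042)[:,:2]
    print("bases",L.mean(0),Q.mean(0),"mid",(L.mean(0)+Q.mean(0))/2,"dist",np.linalg.norm(L.mean(0)-Q.mean(0)))
    v_=L.mean(0)-Q.mean(0);print("yaw from bases",np.degrees(np.arctan2(-v_[0],v_[1])))
    cc,r=circ(cast(f,v["rim"],.032));print("dish",cc,r,"in fix",R.T@(cc-t))
E
```

```text
scene corners [[0.409590191175886, -0.16650952250870482], [0.6175468444735204, -0.17053200392065698], [0.6260461813083886, 0.1821893177652737], [0.4210884589984065, 0.19176001032367151]] edges [0.208  0.3528 0.2052 0.3585]
fix [0.5197 0.0492] 88.31945673319929 res [[0.0012559346392493342, 0.001106790058983384], [-0.0006970861636896863, 0.0032429382828459835], [-0.002755400133075514, -0.0038808956322062133], [0.002196551657515755, -0.00046883270962315426]]
bases [0.4565 0.0448] [0.5891 0.0444] mid [0.5228 0.0446] dist 0.13254258565096555
yaw from bases 89.80039408794427
dish [ 0.5486 -0.0778] 0.04575284535603254 in fix [-0.1261 -0.0326]
side corners [[0.42074270903476707, -0.16762391735540466], [0.6119560862931128, -0.1744618531690572], [0.6225364394241126, 0.18427611264927002], [0.4127906209685441, 0.18619081649359603]] edges [0.1913 0.3589 0.2098 0.3539]
fix [0.5136 0.0462] 88.62980466103006 res [[-0.0013793666429890994, 0.001808346686492851], [0.0005926158414377714, 0.0006492495065076598], [0.0007867508015514391, -0.0024575961930005386]]
bases [0.4447 0.0465] [0.5783 0.0421] mid [0.5115 0.0443] dist 0.13369675346160861
yaw from bases 88.13846484473017
dish [ 0.5462 -0.0788] 0.04475900799339869 in fix [-0.1242 -0.0356]
```

Scene and side agree within a few mm: the dish is on the plate with a rim radius of about 45 mm, so it is the middle size. The fixture is at about (0.517, 0.046) with yaw about 88.5°. I'll move to a viewpoint behind the dish for a wrist check, with the gripper half closed.

apply_moves(
  moves=[
    {"dp": [1.5,1.5,0],"yaw": 0,"claw": 0.47},
    {"dp": [2.74,2.76,0],"yaw": 0,"claw": 0.47},
    {"dp": [2.74,2.76,0],"yaw": 0,"claw": 0.47},
    {"dp": [2.74,2.76,0],"yaw": 0,"claw": 0.47},
    {"dp": [2.74,2.76,0],"yaw": 0,"claw": 0.47},
    {"dp": [2.74,2.76,0],"yaw": 0,"claw": 0.47},
    {"dp": [2.74,2.76,0],"yaw": 0,"claw": 0.47},
    {"dp": [2.74,2.76,0],"yaw": 0,"claw": 0.47},
    {"dp": [2.74,2.76,0],"yaw": 0,"claw": 0.47},
    {"dp": [2.74,2.76,0],"yaw": 0,"claw": 0.47},
  ],
  newtons=60,
)

```text
t: 0.98
tcp_pos: [0.3557, 0.2333, 0.4047]
eef_rot: [-180.0, -0.0, -18.6]
ft_force: [0.7, 1.1, -0.6]
finger_gap: 0.0455
```

apply_moves(
  moves=[
    {"dp": [2.74,2.76,0],"yaw": 0,"claw": 0.47},
    {"dp": [2.74,2.76,0],"yaw": 0,"claw": 0.47},
    {"dp": [2.74,2.76,0],"yaw": 0,"claw": 0.47},
    {"dp": [2.74,2.76,0],"yaw": 0,"claw": 0.47},
    {"dp": [2.74,2.76,0],"yaw": 0,"claw": 0.47},
    {"dp": [2.74,2.76,0],"yaw": 0,"claw": 0.47},
    {"dp": [2.74,2.76,0],"yaw": 0,"claw": 0.47},
    {"dp": [2.74,2.76,0],"yaw": 0,"claw": 0.47},
    {"dp": [2.74,2.76,0],"yaw": 0,"claw": 0.47},
    {"dp": [2,2,0],"yaw": 0,"claw": 0.47},
  ],
)

```text
t: 1.82
tcp_pos: [0.5228, -0.1073, 0.4041]
eef_rot: [180.0, 0.0, -18.8]
ft_force: [0.1, 0.5, 0.9]
finger_gap: 0.0451
```

apply_moves(
  moves=[
    {"dp": [0,0,0],"yaw": 0.12,"claw": 0.47},
    {"dp": [0,0,0],"yaw": 0.12,"claw": 0.47},
    {"dp": [0,0,0],"yaw": 0.12,"claw": 0.47},
    {"dp": [0,0,0],"yaw": 0.12,"claw": 0.47},
    {"dp": [0,0,0],"yaw": 0.12,"claw": 0.47},
    {"dp": [0,0,0],"yaw": 0.12,"claw": 0.47},
    {"dp": [0,0,0],"yaw": 0.12,"claw": 0.47},
    {"dp": [0,0,0],"yaw": 0.12,"claw": 0.47},
    {"dp": [0,0,0],"yaw": 0.12,"claw": 0.47},
    {"dp": [0,0,0],"yaw": 0.12,"claw": 0.47},
  ],
)

```text
t: 2.65
tcp_pos: [0.5222, -0.1044, 0.4044]
eef_rot: [180.0, 0.0, -87.8]
ft_force: [0.4, -0.0, -0.4]
finger_gap: 0.0453
```

apply_moves(
  moves=[
    {"dp": [0,0,0],"yaw": 0.07,"claw": 0.47},
    {"dp": [0,0,0],"yaw": 0,"claw": 0.47},
    {"dp": [0,0,0],"yaw": 0,"claw": 0.47},
  ],
)

```text
t: 2.9
tcp_pos: [0.5222, -0.1044, 0.4045]
eef_rot: [180.0, -0.0, -91.3]
ft_force: [-0.6, -0.4, 0.3]
finger_gap: 0.0453
```

Run:
```python
from rig import env
import cv2,pickle
s=env.sense();f=env.grab_frame("wrist");print(s)
pickle.dump((s,f),open("f1.pkl","wb"));cv2.imwrite("pics/w1.png",f["color"][:,:,::-1])
```

```text
{'t': 2.9, 'joints': array([ 1.03453676e+01, -8.00195279e+00, -5.08950897e+00, -2.75890049e-03,
       -9.29338324e+01, -1.16388802e+01]), 'dq': array([-0.07980604, -0.02342182,  0.01522929, -0.02713507,  0.0639105 ,
        0.65974043]), 'tau': array([-2.64565388e-03, -2.76641053e+01,  3.47336698e+01,  6.93009317e+00,
       -1.84047560e-03, -2.62896353e-01]), 'tcp_pos': array([ 0.52219452, -0.10441276,  0.40451342]), 'eef_rot': array([ 1.79978495e+02, -1.61630102e-03, -9.12933716e+01]), 'ft_force': array([-0.56187819, -0.41632043,  0.32337842]), 'ft_torque': array([ 0.01199989, -0.065091  , -0.02723297]), 'finger_gap': 0.04531891728296117}
```

View pics/w1.png

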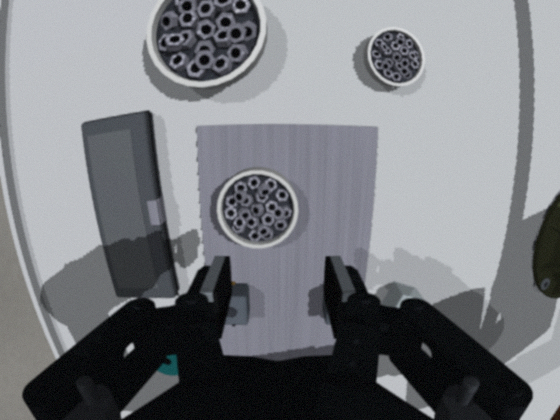

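The wrist view shows the dish at (257,208), the plate's near edge at row 126, and its sides at columns 198 and 378. I'll measure from these.

```bash
cat >> h.py <<'E'
from scipy.spatial.transform import Rotation as Ro
def wcast(s,f,px,z):
    px=np.atleast_2d(np.array(px,float));K=f["intrinsics"]
    v=px-K[:2,2];r=np.linalg.norm(v,axis=1);th=r/K[0,0]
    ray=np.c_[v/r[:,None]*np.sin(th)[:,None],np.cos(th)]
    T=np.eye(4);T[:3,:3]=Ro.from_euler("xyz",s["eef_rot"],degrees=True).as_matrix();T[:3,3]=s["tcp_pos"]
    M=T@f["tool_from_camera"];ray=ray@M[:3,:3].T;c=M[:3,3]
    return c+ray*((z-c[2])/ray[:,2])[:,None]
E
python3 - <<'E'
import pickle;from h import *
np.set_printoptions(precision=4,suppress=True)
s,f=pickle.load(open("f1.pkl","rb"));g=cv2.GaussianBlur(cv2.cvtColor(f["color"],cv2.COLOR_RGB2GRAY),(0,0),1).astype(float)
gx=np.gradient(g,axis=1);gy=np.gradient(g,axis=0)
L=[(185+np.argmin(gx[r,185:215]),r) for r in range(135,250,6)]
R=[(365+np.argmax(gx[r,365:390]),r) for r in range(135,235,6)]
N=[(c,115+np.argmin(gy[115:140,c])) for c in range(205,370,8)]
print(L[::4],R[::4],N[::4])
out={}
for n,p in(("L",L),("R",R),("N",N)):
    w=wcast(s,f,p,.004)[:,:2];vx,vy,x,y=cv2.fitLine(w.astype(np.float32),cv2.DIST_HUBER,0,.001,.001).ravel()
    a=np.degrees(np.arctan2(vy,vx));out[n]=(vx,vy,x,y);print(n,a%180,x,y, np.abs((w-[x,y])@[-vy,vx]).max())
# dish
m=cv2.inRange(cv2.cvtColor(f["color"],cv2.COLOR_RGB2GRAY),150,255)
m2=np.zeros_like(m);m2[160:256,208:308]=m[160:256,208:308]
cs,_=cv2.findContours(m2,cv2.RETR_EXTERNAL,cv2.CHAIN_APPROX_NONE);c=max(cs,key=cv2.contourArea)
print(cv2.boundingRect(c))
w=wcast(s,f,c[:,0,:],.032);print("dish",circ(w))
B=wcast(s,f,[[249,284],[247,324]],.042);print("baseinner edge",B)
def inter(a,b):
    A=np.array([[a[0],-b[0]],[a[1],-b[1]]]);t=np.linalg.solve(A,[b[2]-a[2],b[3]-a[3]]);return np.array([a[2]+t[0]*a[0],a[3]+t[0]*a[1]])
nl,nr=inter(out["N"],out["R"]),inter(out["N"],out["L"]);print(nl,nr,np.linalg.norm(nl-nr))
for yaw in(88.5,89):
    u=np.array([np.cos(np.radians(yaw)),np.sin(np.radians(yaw))]);print(yaw,(nl+nr)/2+.22*u)
E
python3 - <<'E'
import cv2
im=cv2.imread("pics/w1.png")[100:360,150:420]
cv2.imwrite("pics/w1c.png",cv2.resize(im,None,fx=2.2,fy=2.2,interpolation=cv2.INTER_CUBIC))
E
```

```text
[(np.int64(196), 135), (np.int64(196), 159), (np.int64(198), 183), (np.int64(200), 207), (np.int64(202), 231)] [(np.int64(378), 135), (np.int64(376), 159), (np.int64(375), 183), (np.int64(373), 207), (np.int64(371), 231)] [(205, np.int64(125)), (237, np.int64(124)), (269, np.int64(123)), (301, np.int64(124)), (333, np.int64(124)), (365, np.int64(125))]
L 88.773056 0.6160488 -0.086110465 0.012205884105820249
R 88.739 0.4056288 -0.094183445 0.0007637731364346392
N 178.85799 0.51260746 -0.16850775 0.0006645050822373543
(217, 170, 82, 79)
dish (array([ 0.5447, -0.0759]), np.float64(0.044531786471792636))
baseinner edge [[0.5573 0.0104 0.042 ]
 [0.5635 0.0688 0.042 ]]
[ 0.404  -0.1663] [ 0.6142 -0.1705] 0.21024206
88.5 [0.5149 0.0515]
89 [0.513  0.0515]
```

View pics/w1c.png

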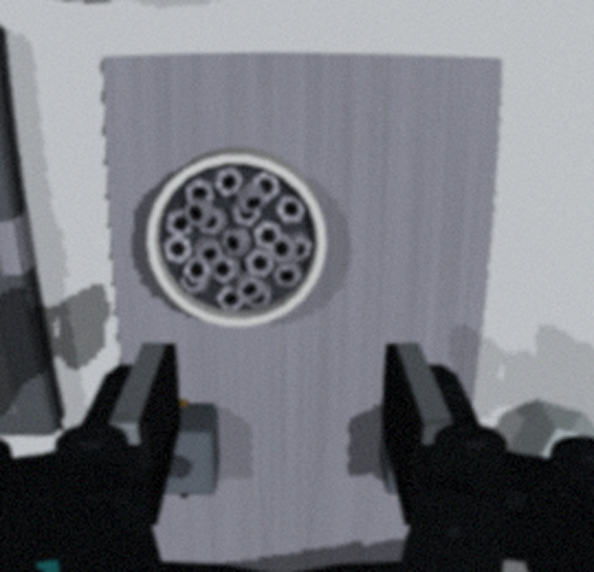

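The plate width comes out at 210.2 mm, which matches the given size. The fixture is at (0.5137, 0.0515) with yaw 88.8°, and the dish is at fixture (-127, -34) mm.

The plan has two pushes:
1. Push at a 32° heading to the gap's middle line.
2. Realign and push straight through.

The half-open fingers cradle the dish, so it stays centred between them.

apply_moves(
  moves=[
    {"dp": [0,0,0],"yaw": -0.112,"claw": 0.47},
    {"dp": [0,0,0],"yaw": -0.112,"claw": 0.47},
    {"dp": [0,0,0],"yaw": -0.112,"claw": 0.47},
    {"dp": [0,0,0],"yaw": -0.112,"claw": 0.47},
    {"dp": [0,0,0],"yaw": -0.112,"claw": 0.47},
    {"dp": [2.6,-1.7,0],"yaw": 0,"claw": 0.47},
    {"dp": [2.6,-1.7,0],"yaw": 0,"claw": 0.47},
    {"dp": [0,0,3],"yaw": 0,"claw": 0.47},
    {"dp": [0,0,3],"yaw": 0,"claw": 0.47},
    {"dp": [0,0,3],"yaw": 0,"claw": 0.47},
  ],
)

```text
t: 3.78
tcp_pos: [0.5784, -0.1321, 0.3131]
eef_rot: [180.0, 0.0, -59.3]
ft_force: [-0.0, 0.8, -0.4]
finger_gap: 0.0449
```

apply_moves(
  moves=[
    {"dp": [0,0,3],"yaw": 0,"claw": 0.47},
    {"dp": [0,0,2.5],"yaw": 0,"claw": 0.47},
    {"dp": [0,0,2],"yaw": 0,"claw": 0.47},
    {"dp": [0,0,1.5],"yaw": 0,"claw": 0.47},
    {"dp": [0,0,0],"yaw": 0,"claw": 0.47},
    {"dp": [0,0,0],"yaw": 0,"claw": 0.47},
  ],
)

```text
t: 4.28
tcp_pos: [0.5778, -0.1319, 0.2243]
eef_rot: [179.9, 0.0, -59.3]
ft_force: [-0.4, -0.6, 0.4]
finger_gap: 0.0451
```

Run:
```python
from rig import env
import cv2,pickle,numpy as np
s=env.sense();print(s["t"],s["tcp_pos"],s["eef_rot"],s["ft_force"])
f=env.grab_frame("wrist");g=env.grab_frame("side")
pickle.dump((s,f),open("f2.pkl","wb"))
a=cv2.resize(f["color"],(400,300));b=cv2.resize(g["color"][120:330,100:380],(400,300))
cv2.imwrite("pics/w2.png",np.hstack([a,b])[:,:,::-1])
```

```text
4.2833 [ 0.57783758 -0.1319169   0.22429573] [ 1.79902368e+02  2.20791103e-02 -5.92683473e+01] [-0.42861197 -0.57312178  0.35523069]
```

View pics/w2.png

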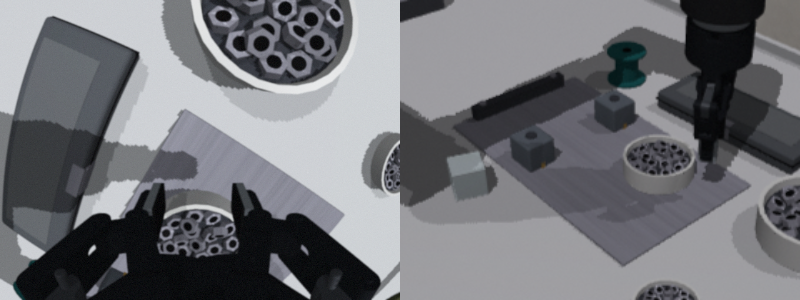

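The right-hand view shows the fingers just off the dish's rear side, clear of the case. I'll descend and push at low speed.

apply_moves(
  moves=[
    {"dp": [0,0,1],"yaw": 0,"claw": 0.47},
    {"dp": [0,0,1],"yaw": 0,"claw": 0.47},
    {"dp": [0,0,1],"yaw": 0,"claw": 0.47},
    {"dp": [0,0,0.8],"yaw": 0,"claw": 0.47},
    {"dp": [0,0,0.4],"yaw": 0,"claw": 0.47},
    {"dp": [0,0,0],"yaw": 0,"claw": 0.47},
    {"dp": [0,0,0],"yaw": 0,"claw": 0.47},
  ],
)

```text
t: 4.97
tcp_pos: [0.578, -0.1319, 0.1825]
eef_rot: [180.0, -0.0, -59.3]
ft_force: [0.5, 0.4, -0.4]
finger_gap: 0.0453
```

apply_moves(
  moves=[
    {"dp": [-0.3,0,0],"yaw": 0,"claw": 0.47},
    {"dp": [-0.3,0,0],"yaw": 0,"claw": 0.47},
    {"dp": [-0.3,0,0],"yaw": 0,"claw": 0.47},
    {"dp": [-0.3,0,0],"yaw": 0,"claw": 0.47},
    {"dp": [-0.3,0,0],"yaw": 0,"claw": 0.47},
    {"dp": [-0.3,0,0],"yaw": 0,"claw": 0.47},
    {"dp": [-0.3,0,0],"yaw": 0,"claw": 0.47},
    {"dp": [-0.3,0,0],"yaw": 0,"claw": 0.47},
  ],
)

```text
t: 5.63
tcp_pos: [0.5657, -0.1111, 0.183]
eef_rot: [-180.0, -0.0, -59.3]
ft_force: [0.9, -1.6, -0.1]
finger_gap: 0.0455
```

Run:
```python
from rig import env
import cv2,pickle,numpy as np
s=env.sense();print(s["t"],s["tcp_pos"],s["eef_rot"],s["ft_force"])
f=env.grab_frame("side")["color"][140:290,180:380]
h=env.grab_frame("scene")["color"][145:275,190:363]
cv2.imwrite("pics/s3.png",np.hstack([cv2.resize(f,(400,300)),cv2.resize(h,(400,300))])[:,:,::-1])
```

```text
5.6333 [ 0.56571524 -0.11110195  0.18304438] [-1.79979658e+02 -4.25274441e-02 -5.93455714e+01] [ 0.88506247 -1.58859222 -0.0778288 ]
```

View pics/s3.png

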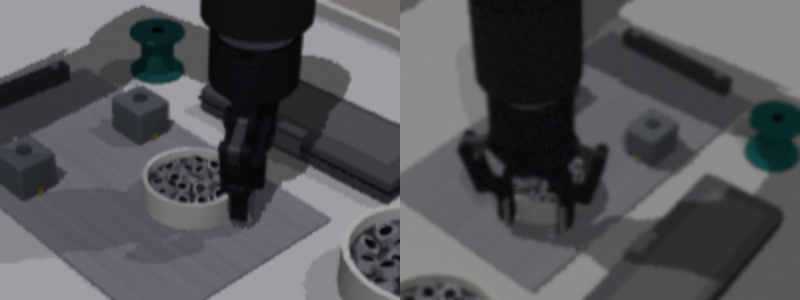

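Contact is gentle at about 2 N and the fingers cradle the dish. I'll continue about 5.3 cm along this heading.

apply_moves(
  moves=[
    {"dp": [-0.53,0,0],"yaw": 0,"claw": 0.47},
    {"dp": [-0.53,0,0],"yaw": 0,"claw": 0.47},
    {"dp": [-0.53,0,0],"yaw": 0,"claw": 0.47},
    {"dp": [-0.53,0,0],"yaw": 0,"claw": 0.47},
    {"dp": [-0.53,0,0],"yaw": 0,"claw": 0.47},
    {"dp": [-0.53,0,0],"yaw": 0,"claw": 0.47},
    {"dp": [-0.53,0,0],"yaw": 0,"claw": 0.47},
    {"dp": [-0.53,0,0],"yaw": 0,"claw": 0.47},
    {"dp": [-0.53,0,0],"yaw": 0,"claw": 0.47},
    {"dp": [-0.53,0,0],"yaw": 0,"claw": 0.47},
  ],
)

```text
t: 6.57
tcp_pos: [0.5385, -0.0652, 0.1828]
eef_rot: [-180.0, -0.0, -59.3]
ft_force: [1.5, -2.1, 1.9]
finger_gap: 0.0451
```

apply_moves(
  moves=[
    {"dp": [0,0,0],"yaw": 0,"claw": 0.47},
    {"dp": [1,0,0],"yaw": 0,"claw": 0.47},
    {"dp": [2,0,0],"yaw": 0,"claw": 0.47},
    {"dp": [1,0,-1],"yaw": 0,"claw": 0.47},
    {"dp": [0,0,-3],"yaw": 0,"claw": 0.47},
    {"dp": [0,0,-3],"yaw": 0,"claw": 0.47},
    {"dp": [0,0,-3],"yaw": 0,"claw": 0.47},
    {"dp": [0,0,-3],"yaw": 0,"claw": 0.47},
    {"dp": [0,0,-3],"yaw": 0,"claw": 0.47},
  ],
)

```text
t: 7.32
tcp_pos: [0.5591, -0.1005, 0.3437]
eef_rot: [180.0, 0.0, -59.4]
ft_force: [1.1, 0.3, -0.1]
finger_gap: 0.0449
```

apply_moves(
  moves=[
    {"dp": [0,0,0],"yaw": 0.112,"claw": 0.47},
    {"dp": [0,0,0],"yaw": 0.112,"claw": 0.47},
    {"dp": [0,0,0],"yaw": 0.112,"claw": 0.47},
    {"dp": [0,0,0],"yaw": 0.112,"claw": 0.47},
    {"dp": [0,0,0],"yaw": 0.112,"claw": 0.47},
    {"dp": [0,0,0],"yaw": 0,"claw": 0.47},
    {"dp": [0,0,0],"yaw": 0,"claw": 0.47},
  ],
)

```text
t: 7.9
tcp_pos: [0.5592, -0.1003, 0.3423]
eef_rot: [179.9, 0.0, -91.3]
ft_force: [-0.7, -0.1, -0.6]
finger_gap: 0.0452
```

Run:
```python
from rig import env
import cv2,pickle,numpy as np
s=env.sense();f=env.grab_frame("wrist");print(s["t"],s["tcp_pos"],s["eef_rot"],s["ft_force"])
pickle.dump((s,f),open("f4.pkl","wb"));cv2.imwrite("pics/w4.png",f["color"][:,:,::-1])
```

```text
7.9 [ 0.55924356 -0.10026909  0.34227386] [ 1.79949327e+02  1.05184515e-02 -9.12569269e+01] [-0.7258623  -0.10124576 -0.57612873]
```

View pics/w4.png

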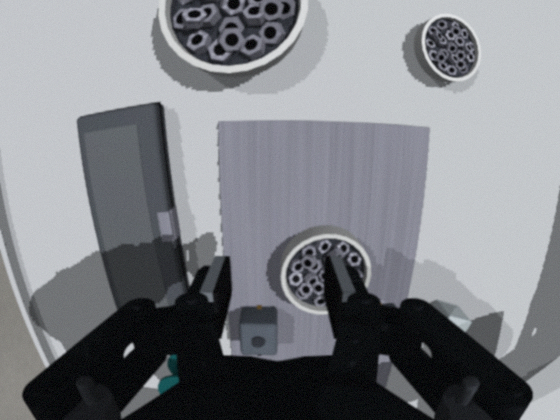

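The dish is now at (326,275) near the gap's middle line, and the right-hand base is at (260,330). I'll measure both.

```bash
python3 - <<'E'
import pickle;from h import *
np.set_printoptions(precision=4,suppress=True)
s,f=pickle.load(open("f4.pkl","rb"));gr=cv2.cvtColor(f["color"],cv2.COLOR_RGB2GRAY);g=cv2.GaussianBlur(gr,(0,0),1).astype(float)
gx=np.gradient(g,axis=1);gy=np.gradient(g,axis=0)
L=[(208+np.argmin(gx[r,208:232]),r) for r in range(135,235,6)]
R=[(412+np.argmax(gx[r,412:440]),r) for r in range(135,230,6)]
N=[(c,112+np.argmin(gy[112:140,c])) for c in range(228,420,8)]
o={}
for n,p in(("L",L),("R",R),("N",N)):
    w=wcast(s,f,p,.004)[:,:2];o[n]=q=cv2.fitLine(w.astype(np.float32),cv2.DIST_HUBER,0,.001,.001).ravel()
    print(n,np.degrees(np.arctan2(q[1],q[0]))%180,np.abs((w-q[2:])@[-q[1],q[0]]).max())
def I(a,b):
    A=np.array([[a[0],-b[0]],[a[1],-b[1]]]);t=np.linalg.solve(A,[b[2]-a[2],b[3]-a[3]]);return a[2:]+t[0]*a[:2]
nl,nr=I(o["N"],o["R"]),I(o["N"],o["L"])
yaw=np.radians(88.8);u=np.array([np.cos(yaw),np.sin(yaw)]);v=np.array([-u[1],u[0]])
t=(nl+nr)/2+.22*u;print("fix",t,np.linalg.norm(nl-nr))
# rim outer points: brightest ridge outer boundary of white ring above row 285
m=np.zeros_like(gr);m[228:320,272:380]=(gr[228:320,272:380]>135)*255
cs,_=cv2.findContours(m,cv2.RETR_EXTERNAL,cv2.CHAIN_APPROX_NONE);c=np.vstack([k[:,0] for k in cs if len(k)>25])
w=wcast(s,f,cv2.convexHull(c)[:,0],.032)[:,:2]
cc,r=circ(w);
for _ in range(5):
    k=np.abs(np.linalg.norm(w-cc,axis=1)-r)<.0015;cc,r=circ(w[k])
print("dish",cc,r,k.sum(),len(k))
for T in(t,np.array([.5137,.0515])): print("in fix",(cc-T)@u,(cc-T)@v)
print("tool in fix",(s["tcp_pos"][:2]-t)@u,(s["tcp_pos"][:2]-t)@v)
print("baseR top corners fix",[( (p[:2]-t)@u,(p[:2]-t)@v) for p in wcast(s,f,[[277,311],[277,353],[242,312]],.042)])
E
python3 - <<'E'
import cv2
im=cv2.imread("pics/w4.png")[220:380,210:410]
cv2.imwrite("pics/w4c.png",cv2.resize(im,None,fx=3,fy=3,interpolation=cv2.INTER_CUBIC))
E
```

```text
L 88.37577 0.0013806323618267898
R 88.8407 0.0007881600727259829
N 178.77798 0.00046729915256726076
fix [0.5142 0.0516] 0.20976791
dish [ 0.5201 -0.0334] 0.05950417947343002 7 13
in fix -0.08489555433941127 -0.007683432124605357
in fix -0.08478162104019506 -0.008180543759163321
tool in fix -0.1508959422139669 -0.04821487429074615
baseR top corners fix [(np.float64(-0.03981283162915481), np.float64(-0.04810124635425463)), (np.float64(0.016459011455918077), np.float64(-0.0481271369033101)), (np.float64(-0.03814658166324349), np.float64(-0.08282786176426035))]
```

View pics/w4c.png

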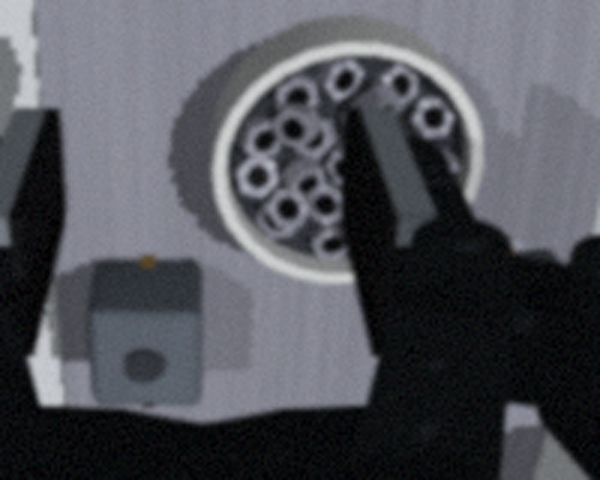

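Run:
```python
import pickle;from h import *
s,f=pickle.load(open("f4.pkl","rb"))
p=np.array([[213,170],[222,120],[250,80],[290,55],[350,41],[410,52],[455,85],[480,130],[484,170],[340,284],[290,272],[250,245],[225,210]])/3+[210,220]-.33
yaw=np.radians(88.8);u=np.array([np.cos(yaw),np.sin(yaw)]);v=np.array([-u[1],u[0]]);t=np.array([.514,.0515])
cc,r=circ(wcast(s,f,p,.032));print(cc,r,(cc-t)@u,(cc-t)@v)
b=np.array([[203,310],[203,405]])/3+[210,220]-.33
print([((q[:2]-t)@u,(q[:2]-t)@v) for q in wcast(s,f,b,.042)])
```

```text
[ 0.51260545 -0.02224828] 0.04459037327132485 -0.07376131122786098 -0.00015022220561474435
[(np.float64(-0.024749487287621618), np.float64(-0.04796563401710138)), (np.float64(0.019061774337781497), np.float64(-0.04796261382697349))]
```

The dish is at fixture (-74, 0) mm as planned, and the base's inner face checks at -48 mm. Next I'll line the hand up on the middle line, descend behind the dish, and push straight.

apply_moves(
  moves=[
    {"dp": [0,2.4,0],"yaw": 0,"claw": 0.47},
    {"dp": [0,2.4,0],"yaw": 0,"claw": 0.47},
    {"dp": [0,0,3],"yaw": 0,"claw": 0.47},
    {"dp": [0,0,3],"yaw": 0,"claw": 0.47},
    {"dp": [0,0,3],"yaw": 0,"claw": 0.47},
    {"dp": [0,0,3],"yaw": 0,"claw": 0.47},
    {"dp": [0,0,2],"yaw": 0,"claw": 0.47},
    {"dp": [0,0,1.4],"yaw": 0,"claw": 0.47},
    {"dp": [0,0,0.6],"yaw": 0,"claw": 0.47},
    {"dp": [0,0,0],"yaw": 0,"claw": 0.47},
  ],
)

```text
t: 8.78
tcp_pos: [0.5107, -0.0989, 0.1812]
eef_rot: [179.8, -0.0, -91.3]
ft_force: [-0.2, -0.1, 0.2]
finger_gap: 0.045
```

apply_moves(
  moves=[
    {"dp": [-0.7,0,0],"yaw": 0,"claw": 0.47},
    {"dp": [-0.7,0,0],"yaw": 0,"claw": 0.47},
    {"dp": [-0.5,0,0],"yaw": 0,"claw": 0.47},
    {"dp": [-0.4,0,0],"yaw": 0,"claw": 0.47},
    {"dp": [-0.4,0,0],"yaw": 0,"claw": 0.47},
    {"dp": [-0.4,0,0],"yaw": 0,"claw": 0.47},
    {"dp": [-0.4,0,0],"yaw": 0,"claw": 0.47},
    {"dp": [-0.4,0,0],"yaw": 0,"claw": 0.47},
    {"dp": [-0.4,0,0],"yaw": 0,"claw": 0.47},
    {"dp": [-0.4,0,0],"yaw": 0,"claw": 0.47},
  ],
)

```text
t: 9.62
tcp_pos: [0.5125, -0.0517, 0.1832]
eef_rot: [-180.0, -0.0, -91.4]
ft_force: [0.2, -4.1, 3.7]
finger_gap: 0.0455
```

Run:
```python
from rig import env
import cv2,pickle,numpy as np
s=env.sense();print(s["t"],s["tcp_pos"],s["eef_rot"],s["ft_force"])
yaw=np.radians(88.8);u=np.array([np.cos(yaw),np.sin(yaw)]);v=np.array([-u[1],u[0]]);t=np.array([.514,.0505])
print((s["tcp_pos"][:2]-t)@u,(s["tcp_pos"][:2]-t)@v)
f=env.grab_frame("side")["color"][140:290,150:350]
h=env.grab_frame("scene")["color"][145:275,190:363]
cv2.imwrite("pics/s5.png",np.hstack([cv2.resize(f,(400,300)),cv2.resize(h,(400,300))])[:,:,::-1])
```

```text
9.6167 [ 0.51247202 -0.05173009  0.18318688] [-1.79962705e+02 -3.72042069e-02 -9.14397277e+01] [ 0.23797658 -4.11074995  3.69712886]
-0.10223966983884732 -0.0006133014753619471
```

View pics/s5.png

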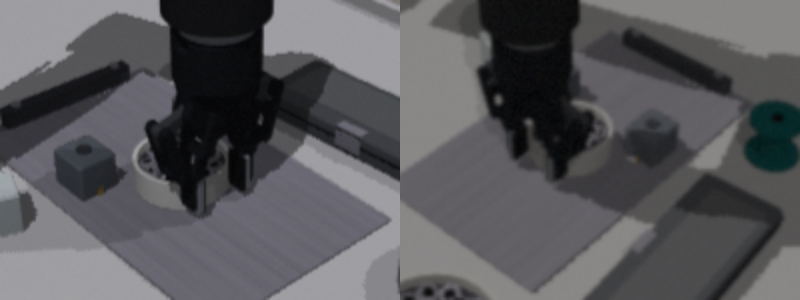

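The dish is cradled, with 4 N of push force and a lateral offset of about -0.6 mm. I'll continue through the gap.

apply_moves(
  moves=[
    {"dp": [-0.4,0,0],"yaw": 0,"claw": 0.47},
    {"dp": [-0.4,0,0],"yaw": 0,"claw": 0.47},
    {"dp": [-0.4,0,0],"yaw": 0,"claw": 0.47},
    {"dp": [-0.4,0,0],"yaw": 0,"claw": 0.47},
    {"dp": [-0.4,0,0],"yaw": 0,"claw": 0.47},
    {"dp": [-0.4,0,0],"yaw": 0,"claw": 0.47},
  ],
)

```text
t: 10.22
tcp_pos: [0.5129, -0.0274, 0.1827]
eef_rot: [180.0, -0.0, -91.4]
ft_force: [-0.5, -3.6, 2.6]
finger_gap: 0.0451
```

apply_moves(
  moves=[
    {"dp": [-0.4,0,0],"yaw": 0,"claw": 0.47},
    {"dp": [-0.4,0,0],"yaw": 0,"claw": 0.47},
    {"dp": [-0.4,0,0],"yaw": 0,"claw": 0.47},
    {"dp": [-0.4,0,0],"yaw": 0,"claw": 0.47},
    {"dp": [-0.4,0,0],"yaw": 0,"claw": 0.47},
    {"dp": [-0.4,0,0],"yaw": 0,"claw": 0.47},
  ],
)

```text
t: 10.72
tcp_pos: [0.5135, -0.0035, 0.1827]
eef_rot: [180.0, -0.0, -91.4]
ft_force: [0.2, -3.6, 2.4]
finger_gap: 0.0455
```

Run:
```python
from rig import env
import cv2,pickle,numpy as np
s=env.sense();print(s["t"],s["tcp_pos"],s["eef_rot"],s["ft_force"])
yaw=np.radians(88.8);u=np.array([np.cos(yaw),np.sin(yaw)]);v=np.array([-u[1],u[0]]);t=np.array([.514,.0505])
print((s["tcp_pos"][:2]-t)@u,(s["tcp_pos"][:2]-t)@v)
f=env.grab_frame("side")["color"][140:290,130:330]
h=env.grab_frame("scene")["color"][145:275,190:363]
cv2.imwrite("pics/s6.png",np.hstack([cv2.resize(f,(400,300)),cv2.resize(h,(400,300))])[:,:,::-1])
```

```text
10.7167 [ 0.51349886 -0.00346771  0.18271019] [ 1.79995630e+02 -9.42247082e-03 -9.14307033e+01] [ 0.15271088 -3.64352536  2.39519612]
-0.053966373283898125 -0.0006291802549432024
```

View pics/s6.png

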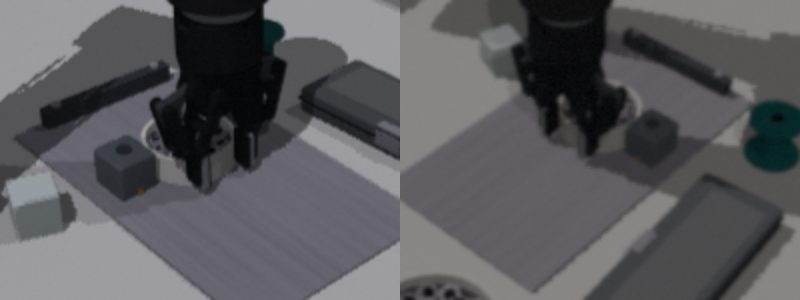

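The dish is in the gap with no lateral force. I'll continue toward the stop.

apply_moves(
  moves=[
    {"dp": [-0.4,0,0],"yaw": 0,"claw": 0.47},
    {"dp": [-0.4,0,0],"yaw": 0,"claw": 0.47},
    {"dp": [-0.4,0,0],"yaw": 0,"claw": 0.47},
    {"dp": [-0.4,0,0],"yaw": 0,"claw": 0.47},
    {"dp": [-0.4,0,0],"yaw": 0,"claw": 0.47},
    {"dp": [-0.4,0,0],"yaw": 0,"claw": 0.47},
    {"dp": [-0.4,0,0],"yaw": 0,"claw": 0.47},
  ],
)

```text
t: 11.4
tcp_pos: [0.5141, 0.0246, 0.1825]
eef_rot: [180.0, 0.0, -91.4]
ft_force: [-0.4, -2.0, -0.4]
finger_gap: 0.0451
```

apply_moves(
  moves=[
    {"dp": [-0.4,0,0],"yaw": 0,"claw": 0.47},
    {"dp": [-0.4,0,0],"yaw": 0,"claw": 0.47},
    {"dp": [-0.4,0,0],"yaw": 0,"claw": 0.47},
    {"dp": [-0.4,0,0],"yaw": 0,"claw": 0.47},
    {"dp": [-0.4,0,0],"yaw": 0,"claw": 0.47},
    {"dp": [-0.4,0,0],"yaw": 0,"claw": 0.47},
    {"dp": [-0.4,0,0],"yaw": 0,"claw": 0.47},
    {"dp": [-0.4,0,0],"yaw": 0,"claw": 0.47},
    {"dp": [-0.4,0,0],"yaw": 0,"claw": 0.47},
    {"dp": [-0.4,0,0],"yaw": 0,"claw": 0.47},
  ],
)

```text
t: 12.23
tcp_pos: [0.5152, 0.0645, 0.1827]
eef_rot: [180.0, -0.0, -91.4]
ft_force: [0.4, -0.5, -1.4]
finger_gap: 0.0453
```

Run:
```python
from rig import env
import cv2,pickle,numpy as np
s=env.sense();print(s["t"],s["tcp_pos"],s["eef_rot"],s["ft_force"])
yaw=np.radians(88.8);u=np.array([np.cos(yaw),np.sin(yaw)]);v=np.array([-u[1],u[0]]);t=np.array([.514,.0505])
print((s["tcp_pos"][:2]-t)@u,(s["tcp_pos"][:2]-t)@v)
f=env.grab_frame("side")["color"][140:290,130:330]
h=env.grab_frame("scene")["color"][145:275,190:363]
cv2.imwrite("pics/s7.png",np.hstack([cv2.resize(f,(400,300)),cv2.resize(h,(400,300))])[:,:,::-1])
```

```text
12.2333 [0.51518666 0.06451471 0.18268675] [ 1.79995585e+02 -5.93967257e-03 -9.14322685e+01] [ 0.38554658 -0.45587699 -1.35349908]
0.014036485566281134 -0.0008928963223632171
```

View pics/s7.png

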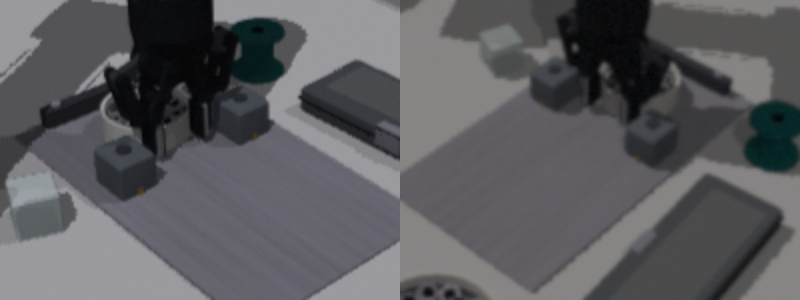

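About 15 mm remain. I'll go slowly until the stop is felt.

apply_moves(
  moves=[
    {"dp": [-0.3,0,0],"yaw": 0,"claw": 0.47},
    {"dp": [-0.3,0,0],"yaw": 0,"claw": 0.47},
    {"dp": [-0.2,0,0],"yaw": 0,"claw": 0.47},
    {"dp": [-0.2,0,0],"yaw": 0,"claw": 0.47},
    {"dp": [-0.1,0,0],"yaw": 0,"claw": 0.47},
  ],
)

```text
t: 12.75
tcp_pos: [0.5155, 0.0752, 0.1829]
eef_rot: [-180.0, -0.0, -91.4]
ft_force: [-0.1, -1.6, 0.9]
finger_gap: 0.0454
```

apply_moves(
  moves=[
    {"dp": [-0.1,0,0],"yaw": 0,"claw": 0.47},
    {"dp": [-0.1,0,0],"yaw": 0,"claw": 0.47},
  ],
)

```text
t: 12.92
tcp_pos: [0.5156, 0.0771, 0.1829]
eef_rot: [-180.0, -0.0, -91.4]
ft_force: [-0.4, -1.8, 1.9]
finger_gap: 0.0453
```

apply_moves(
  moves=[
    {"dp": [-0.1,0,0],"yaw": 0,"claw": 0.47},
    {"dp": [-0.1,0,0],"yaw": 0,"claw": 0.47},
  ],
)

```text
t: 13.08
tcp_pos: [0.5156, 0.0791, 0.1828]
eef_rot: [-180.0, -0.0, -91.4]
ft_force: [-0.5, -2.8, 1.0]
finger_gap: 0.045
```

Run:
```python
from rig import env
import cv2,pickle,numpy as np
s=env.sense();print(s["t"],s["tcp_pos"],s["eef_rot"],s["ft_force"])
f=env.grab_frame("side")["color"][155:230,140:240]
h=env.grab_frame("scene")["color"][145:220,250:350]
cv2.imwrite("pics/s8.png",np.hstack([cv2.resize(f,(400,300)),cv2.resize(h,(400,300))])[:,:,::-1])
```

```text
13.0833 [0.51563939 0.07911117 0.18284757] [-1.79988244e+02 -1.31262670e-02 -9.14357198e+01] [-0.46068683 -2.82681803  0.95161333]
```

View pics/s8.png

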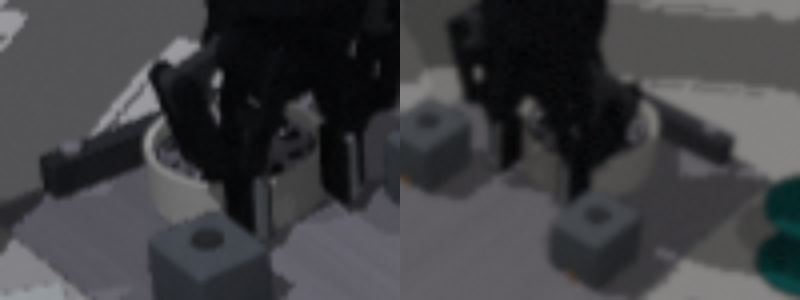

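apply_moves(
  moves=[
    {"dp": [-0.1,0,0],"yaw": 0,"claw": 0.47},
    {"dp": [0,0,0],"yaw": 0,"claw": 0.47},
  ],
)

```text
t: 13.35
tcp_pos: [0.5156, 0.0802, 0.1828]
eef_rot: [-180.0, -0.0, -91.4]
ft_force: [0.1, -2.0, 1.7]
finger_gap: 0.0457
```

apply_moves(
  moves=[
    {"dp": [-0.1,0,0],"yaw": 0,"claw": 0.47},
    {"dp": [0,0,0],"yaw": 0,"claw": 0.47},
  ],
)

```text
t: 13.52
tcp_pos: [0.5157, 0.0812, 0.1828]
eef_rot: [-180.0, -0.0, -91.4]
ft_force: [-0.2, -2.5, 2.6]
finger_gap: 0.0456
```

apply_moves(
  moves=[
    {"dp": [-0.1,0,0],"yaw": 0,"claw": 0.47},
    {"dp": [0,0,0],"yaw": 0,"claw": 0.47},
  ],
)

```text
t: 13.68
tcp_pos: [0.5157, 0.0818, 0.1828]
eef_rot: [180.0, -0.1, -91.4]
ft_force: [0.1, -5.2, 2.2]
finger_gap: 0.0453
```

apply_moves(
  moves=[
    {"dp": [-0.1,0,0],"yaw": 0,"claw": 0.47},
    {"dp": [0,0,0],"yaw": 0,"claw": 0.47},
  ],
)

```text
t: 13.85
tcp_pos: [0.5157, 0.0822, 0.1828]
eef_rot: [180.0, -0.2, -91.5]
ft_force: [0.9, -8.9, 3.1]
finger_gap: 0.0452
```

The force is climbing to 9 N and the TCP is stalling, so the dish is against the stop. I'll back off and lift clear.

apply_moves(
  moves=[
    {"dp": [0.2,0,0],"yaw": 0,"claw": 0.47},
    {"dp": [0.4,0,0],"yaw": 0,"claw": 0.47},
    {"dp": [0.8,0,0],"yaw": 0,"claw": 0.47},
    {"dp": [1,0,0],"yaw": 0,"claw": 0.47},
    {"dp": [0,0,-1],"yaw": 0,"claw": 0.47},
    {"dp": [0,0,-3],"yaw": 0,"claw": 0.47},
    {"dp": [0,0,-3],"yaw": 0,"claw": 0.47},
    {"dp": [0,0,-3],"yaw": 0,"claw": 0.47},
    {"dp": [0,0,-3],"yaw": 0,"claw": 0.47},
    {"dp": [0,0,-3],"yaw": 0,"claw": 0.47},
  ],
)

```text
t: 14.68
tcp_pos: [0.5148, 0.0587, 0.345]
eef_rot: [-179.9, 0.0, -91.4]
ft_force: [0.5, 0.6, -0.9]
finger_gap: 0.0456
```

apply_moves(
  moves=[
    {"dp": [4,0,0],"yaw": 0,"claw": 0.47},
    {"dp": [4,0,0],"yaw": 0,"claw": 0.47},
    {"dp": [4,0,0],"yaw": 0,"claw": 0.47},
    {"dp": [4,0,0],"yaw": 0,"claw": 0.47},
    {"dp": [4,0,0],"yaw": 0,"claw": 0.47},
    {"dp": [4,0,0],"yaw": 0,"claw": 0.47},
    {"dp": [0,0,0],"yaw": 0,"claw": 0.47},
    {"dp": [0,0,0],"yaw": 0,"claw": 0.47},
  ],
)

```text
t: 15.35
tcp_pos: [0.5085, -0.183, 0.3431]
eef_rot: [-180.0, 0.0, -91.7]
ft_force: [0.4, -0.4, -0.4]
finger_gap: 0.0452
```

Run:
```python
from rig import env
import cv2,pickle,numpy as np
s=env.sense();print(s["t"],s["tcp_pos"])
d={n:env.grab_frame(n) for n in("scene","side")}
pickle.dump(d,open("f9.pkl","wb"))
a=cv2.resize(d["scene"]["color"][145:245,220:353],(400,300),interpolation=cv2.INTER_CUBIC)
b=cv2.resize(d["side"]["color"][140:265,130:297],(400,300),interpolation=cv2.INTER_CUBIC)
cv2.imwrite("pics/s9.png",np.hstack([a,b])[:,:,::-1])
# bystander change
o=pickle.load(open("f0.pkl","rb"))
c=np.vstack([np.hstack([q[n]["color"] for n in("scene","side")]) for q in(o,d)])
cv2.imwrite("pics/s10.png",cv2.resize(c,(800,600))[:,:,::-1])
```

```text
15.35 [ 0.50846996 -0.18304023  0.34305555]
```

View pics/s9.png

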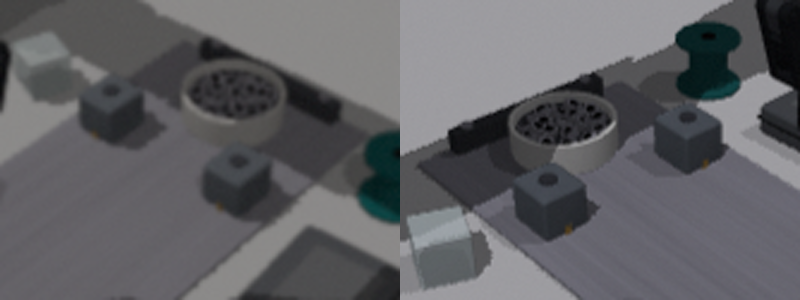

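View pics/s10.png

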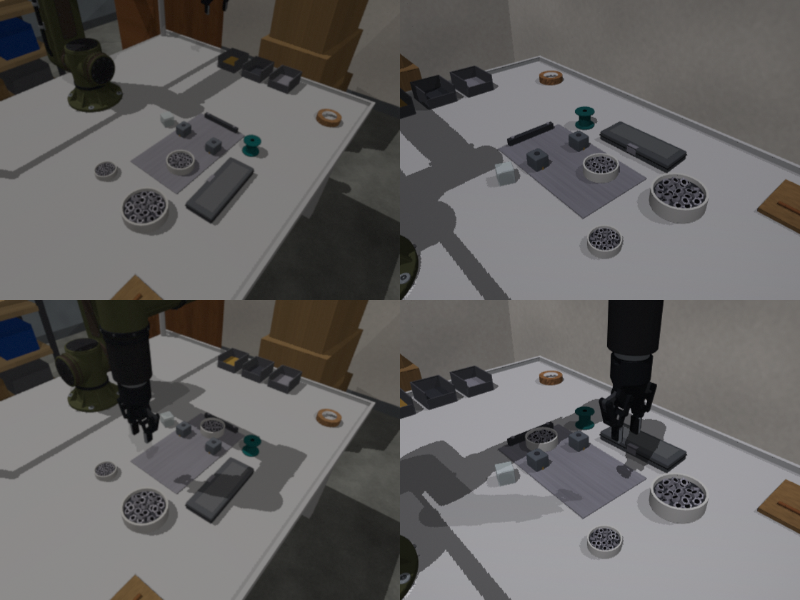

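Both views show the dish flat against the stop beyond the bases, at crop (233,92) left and (563,125) right. The cube, spool and case are at the same pixels as at the start. One numeric check before I hand in.

Run:
```python
import pickle;from h import *
from rig import env
d=pickle.load(open("f9.pkl","rb"))
yaw=np.radians(88.8);u=np.array([np.cos(yaw),np.sin(yaw)]);v=np.array([-u[1],u[0]]);t=np.array([.514,.0505])
sc=np.array([[181,100],[188,80],[205,66],[233,58],[262,66],[280,80],[286,100]])/3.004+[220,145]-.33
sd=np.array([[508,125],[518,107],[540,96],[563,92],[590,96],[610,110],[618,126]])
sd=(sd-[400,0])/2.4+[130,140]-.3
for n,p in(("scene",sc),("side",sd)):
    c,r=circ(cast(d[n],p,.032));print(n,c,r,(c-t)@u,(c-t)@v)
env.job_done()
```

```text
scene [0.52150771 0.12928878] 0.045159114515622 0.07892872720279133 -0.005856030979909048
side [0.5158221  0.12810164] 0.04490539280322408 0.07762277802388562 -0.00019652960772869896
the job is handed in; nothing more can be done
```

I pushed the middle-sized dish of hex nuts through the gap until it rested against the back stop, and handed the job in at about 15.4 s of the 48 s allowed.

**How it was done:** With the fingers set 45 mm apart to cradle the dish, I first pushed it at 32° onto the gap's middle line. I then backed off, realigned on the middle line and pushed straight through. Wrist force stayed at about 2–4 N until the stop was felt at 9 N. I then backed the hand off and raised it clear.

**Last checks:**
- **Dish position:** the scene camera puts the dish at fixture x = 78.9, y = -5.9 mm, and the side camera at x = 77.6, y = -0.2 mm. The allowed range is x 73–85 mm and y ±22 mm.
- **Camera disagreement:** the two views differ by about 6 mm across the gap. I put that down to the scene camera's offset, because its first estimate of the bases was off to the same side.
- **Dish flat:** it looks flat on the plate in both views, judged by eye.
- **Bystanders:** the case, spool and cube appear unmoved between the before and after pictures. I did not measure their shift numerically.

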